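# Set the kiln's firing program and start it

### The job

Push the red pointer lever of the kiln's program selector round with a fingertip, click by click, until it rests in the position marked by the yellow magnet, without pinching the lever between the fingers. Then press the green start button fully down and let it come back up. Do not press the green button before that or the red stop button at all, and leave the prop, the beaker and the tile standing where they are.

Things in the scene. Friction and masses are not known exactly. Their poses are not given: they have to be found in the camera images.
- panel: The kiln's control box, grey with a black top, fixed on the bench: 220 mm (its x) by 300 mm (its y) by 80 mm high. Origin at the centre of its underside, z up. The selector's axis stands at x 0, y +50 mm of it; white ticks on the top at 68 mm from that axis show the eight positions: position k (0 to 7) lies at 105 - 30 k degrees, counted counterclockwise seen from above from the box's x axis.
- selector (a joint): Angle of the selector in rad, growing clockwise seen from above: 0 at position 0, then a sprung detent every 0.5236 rad (30 degrees), up to position 7 at 3.665, with end stops just beyond 0 and 7. It starts at position 0 or 1. About 0.13 N m (some 3 N at 45 mm from the axis) lifts it out of a detent; half-way between two positions it snaps on to the next by itself and stays there, running ahead of the finger.
- selector_axis (a point): Point on the selector's vertical axis at the height of the lever's top (34 mm above the box's top face, 114 mm above the bench). Its x axis points along the lever towards the pointer's end. The hub below the lever is a grey disc 52 mm in diameter and 12 mm high.
- pointer_tip (a point): Outer end of the red pointer lever, on the middle of its top edge, 60 mm from the selector's axis. The lever is a straight upright bar 16 mm wide that runs from 22 mm behind the axis to 60 mm ahead of it, between 12 and 34 mm above the box's top face, with a white line along its top. Its two upright side faces are called selector_c2 (counterclockwise side, the one to push on to turn it clockwise) and selector_c3 (clockwise side).
- mark_yellow: Yellow magnet, a disc 18 mm in diameter and 3 mm high, stuck on the box's top face 82 mm from the selector's axis, at one of the positions 3 to 6. It cannot be moved. Origin at the centre of its underside. When the lever points at it, the pointer's end is 22 mm short of its centre, seen from above.
- mark_white1: White magnet of the same size, at another of the positions 3 to 6; fixed, of no meaning now.
- mark_white2: As mark_white1.
- mark_white3: As mark_white1.
- start (a joint): How far the green start button is pressed, in m: 0 up, 0.006 fully down. It springs back; about 5 N holds it fully down.
- start_top (a point): Centre of the green button's top face, 34 mm in diameter, facing up; it moves with the button.
- stop (a joint): How far the red stop button is pressed, in m: 0 up, 0.006 fully down.
- stop_top (a point): Centre of the red button's top face, the same size as the green one, 110 mm from it.
- prop_center (a point): Centre of the white ceramic kiln prop (spool shape, 48 mm in diameter, 64 mm high) standing loose on the bench left of the box, 32 mm above the bench.
- beaker_center (a point): Centre of the blue plastic beaker (68 mm in diameter, 85 mm high) standing loose on the bench right of the box, about half-way up.
- sample_center (a point): Centre of the blue glazed test tile (60 x 60 x 12 mm) lying loose on the bench right of the box.

How it is judged:
On the way, in this order (a step that is already met when the one before it is completed fails the run):
1. the lever rests at the yellow magnet (horizontal distance between pointer_tip and mark_yellow below 0.026 m and velocity of joint selector between -0.1 and 0.1 rad/s and contact force between the fingers and selector below 0.2 N), for 0.2 s.
2. the green button is pressed fully down (value of joint start above 0.0048 m), for 0.05 s.
At the end, for the whole second after the job is handed in: The pointer's end is within 26 mm of the yellow magnet's centre seen from above (22 mm when dead on; about 11 degrees either way) with the selector at rest; both buttons are up; prop, beaker and tile are within 20 mm of where they stood (horizontal distance between pointer_tip and mark_yellow below 0.026 m and value of joint each of start, stop below 0.0015 m and velocity of joint selector between -0.05 and 0.05 rad/s and distance of each of prop_center, beaker_center, sample_center from where it was at the start of the episode below 0.02 m); the robot touches nothing.
It fails at once if the green button is pressed while the lever is not at the yellow magnet (value of joint start above 0.003 m and not (horizontal distance between pointer_tip and mark_yellow below 0.026 m)).
It fails at once if the red stop button is pressed (value of joint stop above 0.003 m).
It fails at once if the lever is pinched between the fingers (contact force between the fingers and selector_c3 above 1 N and contact force between the fingers and selector_c2 above 1 N).
It fails at once if the prop, beaker or tile is shifted, lifted or tipped (distance of any of prop_center, beaker_center, sample_center from where it was at the start of the episode above 0.02 m or angle between any of prop_center, beaker_center, sample_center's own z axis and vertical above 0.35 rad).
It also fails if it takes over 64 s, if anything falls off the work surface, if the arm or the gripper's body presses on something with over 40 N, if the wrist force passes 120 N, or if a joint passes its speed limit or range.

### The arm

A 6-joint arm with a two-finger parallel gripper is mounted at the origin on the work surface. World frame = base frame: x ahead of the robot, y to its left, z up, the work surface at z = 0. Lengths are in m, angles in rad, forces in N, time in s.
With the tool pointing down it reaches from about 0.2 to 0.875 m from the base axis. Payload 3.4 kg.
Tool frame: the origin (TCP) lies at the very end of the fingers, on their centre line; the grasp point (between the pads) lies 19 mm behind it; z points along the fingers, y is the line along which they close (so a half turn about z gives the same grasp; the last joint's range is limited). The gripper opens to 94 mm and grips with 3 to 60 N. Pads are 16 mm wide; open, the fingers measure 119 mm over their backs; the gripper's body (75 mm by 177 mm) begins 78 mm behind the grasp point.
Start: joints at [-1.285, 0.276, 1.505, -0, 1.361, -0.121], TCP at [0.228, -0.528, 0.205] pointing down, gripper open.
Joint ranges: [-2.89, 2.89], [-0.75, 2.08], [0.22, 2.7], [-1.18, 4.32], [0.11, 2.71], [-2.7, 2.7]. Speed limits (rad/s): [2.57, 2.57, 3.14, 3.14, 3.14, 3.14].

### API

Orientations are given as a 3x3 rotation matrix whose columns are the frame's x, y, z axes.
In Python, from plant import manip gives the robot as it stands.
- The arm moves only by the shell command python3 -m jog 'ROWS' [FORCE]. ROWS is JSON, a list of rows, each a list of 3 entries, a list of its own where there are three numbers: the shift along the world's x, y, z in mm, then the turn about the world's z in rad, then the closure, from -1 (fully open) to 1 (shut). In form: [[[x, y, z], roll, jaw], ...]. A call has 1 to 12 rows; each row shifts and turns the commanded pose from where the row before left it; what a row does not reach is not made up. A row lasts 1/12 s, in which the tool goes at most 41.7 mm and 7.16 degrees, less where a joint would pass 70% of its speed; a pose out of reach is approached as far as the arm can. A call is refused whole if a number of a shift passes 41.7 or a number of a turn 0.125, either way. A call with a gripper value outside its range is refused whole. The fingers move at their own pace and stop on an object; FORCE is the grip in N (left out, the last holds). Time passes only in rows, so rows that do not move let the fingers close. It gives the time, the measured TCP pose, the force, the opening and the grip force at its end, in the units of the state.
- manip.get_state(): the state, without advancing time (a new reading comes with each control period).
- manip.grab_frame(name): name is "scene" or "top" or "wrist"; returns (picture, depth): 384x512x3 uint8, red, green, blue; 384x512 float32, m along the optical axis (not along the pixel's ray), 0 where there is no reading.
- manip.camera_info(name): a dict with "fov_y" (degrees; the focal length in pixels is half the picture's height over the tangent of half this angle, whatever the lens; pixels are square), "cx", "cy" (the principal point, pixels), "R" (3x3) and "t" (3): a world point X has camera coordinates R X + t. Camera axes: x right, y down, z forward; pixel columns grow to the right and rows downward; lengths in m; the calibration is good to about 2 mm. A picture is of the moment at which its call begins: read the wrist's pose just before it. camera_info takes no time and is no camera call; for the wrist camera it gives the pose at the moment of the call.
- manip.finish_job(): hands the job in; it is judged then, once.
The state is a dict: "time": time; "joint_positions": joint angles; "qvel": joint speeds; "tau": joint torques, N m; "tcp_pos": TCP position; "tcp_rot": TCP orientation; "ft_force": force on the tool from outside, world axes, zero at the start; "wrist_torque": the same for the moment, N m; "finger_gap": finger opening in m; "finger_force": force on a finger pad.
Only numpy, scipy, OpenCV 4.12 (cv2) and the standard library are available. Lean on these libraries where they do the work, as an engineer would, in place of code of your own. Each camera call takes 0.05 s, during which the arm holds its last target. There are 200 camera calls.

## Working session

There is one attempt and no reset: what is moved stays moved. The work goes in short steps, Python scripts to look and compute and a shell command to move; the robot and the scene stay as the last step left them, time stands still between calls to the robot, and variables do not carry over. Pictures are saved under pics/ and viewed, at most 10 in all, crops included, and the job is handed in when it is done.

```bash
mkdir -p pics
cat > h.py <<'E'
import numpy as np, cv2
from plant import manip
def grab(n,save=None):
    ci=manip.camera_info(n); im,d=manip.grab_frame(n)
    if save: cv2.imwrite('pics/'+save,im[:,:,::-1])
    f=im.shape[0]/2/np.tan(np.radians(ci['fov_y'])/2)
    v,u=np.mgrid[:384,:512]
    P=np.stack([(u-ci['cx'])/f*d,(v-ci['cy'])/f*d,d],-1)
    W=(P-np.array(ci['t']))@np.array(ci['R'])
    W[d==0]=np.nan
    return im,d,W
E
python3 - <<'E'
from h import *
for n in('top','scene'):
    im,d,W=grab(n,n+'1.png'); np.savez(n+'1.npz',im=im,W=W)
    print(n,manip.camera_info(n))
print(manip.get_state())
E
```

```text
top {'fov_y': 48.3041065698252, 'cx': 260.26968685398555, 'cy': 196.60527006276556, 'R': array([[-0.01058792, -0.99994177,  0.00208497],
       [-0.99556388,  0.01034658, -0.09351744],
       [ 0.09349042, -0.00306588, -0.99561546]]), 't': array([0.0060772 , 0.58046368, 0.84329799])}
scene {'fov_y': 53.73862581140564, 'cx': 256.55752507843965, 'cy': 192.89584331260832, 'R': array([[ 0.89881002,  0.43833342, -0.00208723],
       [ 0.2350846 , -0.48605296, -0.84171714],
       [-0.36996726,  0.75605313, -0.53991471]]), 't': array([-0.52947723, -0.05372299,  1.02099067])}
{'time': 0.1, 'joint_positions': array([-1.28499341e+00,  2.76521920e-01,  1.50596054e+00, -1.99173492e-05,
        1.36067350e+00, -1.20985330e-01]), 'qvel': array([ 0.00108248, -0.00192017, -0.00088381, -0.0004303 , -0.00140581,
        0.00164092]), 'tau': array([ 2.64755268e-03, -4.05454659e+01, -2.37779760e+01,  7.06626149e-02,
        2.97922175e-02, -3.11159704e-05]), 'tcp_pos': array([ 0.22736515, -0.52761656,  0.20471516]), 'tcp_rot': array([[ 9.18394714e-01,  3.95665185e-01, -4.59430153e-04],
       [ 3.95665416e-01, -9.18393513e-01,  1.49440472e-03],
       [ 1.69346248e-04, -1.55423402e-03, -9.99998778e-01]]), 'ft_force': array([-0.24483687,  0.55094472, -0.44878063]), 'wrist_torque': array([0.01960976, 0.02285379, 0.00297183]), 'finger_force': 0.0, 'finger_gap': 0.09405148285917125}
```

View pics/top1.png

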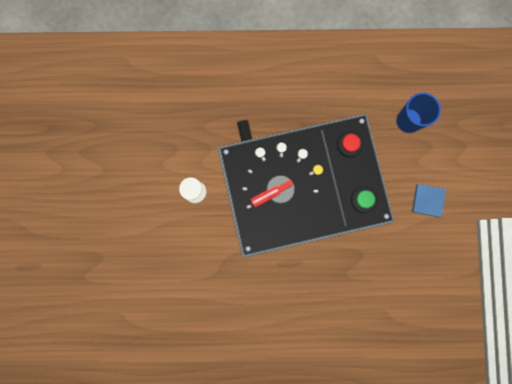

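View pics/scene1.png

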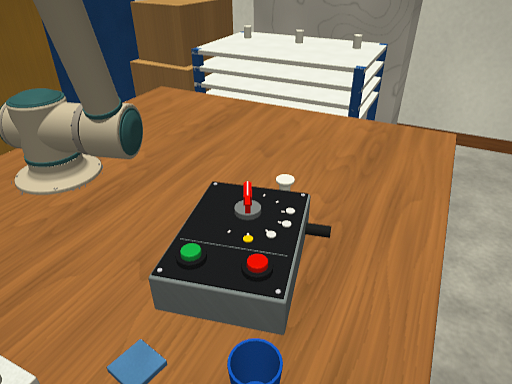

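The top view shows the box turned slightly. The lever points at tick 0, with its tip near (252,204) and the hub at (281,189). White magnets are at positions 3–5 (260,153), (281,147) and (303,154), and the yellow one is at position 6 (318,170). Green is at (366,200), red at (351,143), the prop at (192,189), the beaker at (420,110) and the tile at (429,200). Next I'll turn these into positions.

Run:
```python
from h import *
from scipy.ndimage import label
for n in('top','scene'):
    z=np.load(n+'1.npz'); im,W=z['im'],z['W']; hsv=cv2.cvtColor(im,cv2.COLOR_RGB2HSV)
    H,S,V=[hsv[...,i].astype(int) for i in range(3)]
    Z=W[...,2]; box=(Z>.07)&(Z<.13)&(W[...,0]>.2)
    def rep(nm,m):
        l,k=label(m)
        for i in range(1,k+1):
            q=l==i
            if q.sum()>12:
                r,c=np.nonzero(q); print(n,nm,q.sum(),c.mean().round(),r.mean().round(),np.nanmedian(W[q],0).round(4), 'bbox mid',((np.nanmin(W[q],0)+np.nanmax(W[q],0))/2).round(4))
    rep('red',((H<8)|(H>172))&(S>150)&(V>90)&box)
    rep('green',(H>45)&(H<85)&(S>120)&box)
    rep('yel',(H>20)&(H<33)&(S>150)&box)
    rep('white',(S<40)&(V>190)&box)
    rep('blue',(H>100)&(H<125)&(S>120)&(V>60)&(Z>.004)&(Z<.1)&(W[...,0]>.3))
    rep('prop',(S<40)&(V>190)&(Z>.03)&(Z<.07)&(W[...,0]>.2))
z=np.load('top1.npz');im,W=z['im'],z['W']
m=(abs(W[...,2]-.08)<.005)
l,k=label(m); b=max(range(1,k+1),key=lambda i:(l==i).sum()); p=W[l==b][:,:2].astype(np.float32)
print(cv2.minAreaRect(p))
```

```text
top red 274 351.0 142.0 [ 0.6746 -0.1716  0.1014] bbox mid [ 0.6756 -0.1735  0.0973]
top red 236 270.0 193.0 [ 0.5787 -0.0159  0.1126] bbox mid [ 0.5778 -0.0193  0.0979]
top green 263 365.0 199.0 [ 0.567  -0.1949  0.1016] bbox mid [ 0.5681 -0.1958  0.0982]
top yel 71 318.0 169.0 [ 0.6272 -0.1108  0.0829] bbox mid [ 0.6272 -0.1102  0.0831]
top white 64 281.0 147.0 [ 0.6706 -0.0408  0.0828] bbox mid [ 0.671  -0.0408  0.0832]
top white 64 260.0 152.0 [ 6.615e-01 -2.000e-04  8.260e-02] bbox mid [ 6.615e-01 -2.000e-04  8.250e-02]
top white 59 302.0 153.0 [ 0.6582 -0.0811  0.0827] bbox mid [ 0.6583 -0.0819  0.0832]
top white 750 508.0 268.0 [ 0.448  -0.455   0.0961] bbox mid [ 0.4019 -0.4573  0.0963]
top blue 1142 419.0 112.0 [ 0.7473 -0.3258  0.0547] bbox mid [ 0.7419 -0.3163  0.0465]
top prop 382 190.0 188.0 [0.5951 0.1367 0.0635] bbox mid [0.5947 0.1363 0.0631]
top prop 1181 499.0 301.0 [ 0.3713 -0.4567  0.056 ] bbox mid [ 0.3739 -0.4569  0.0556]
scene red 228 247.0 196.0 [ 0.5854 -0.0312  0.1131] bbox mid [ 0.5789 -0.0225  0.1041]
scene red 350 257.0 263.0 [ 0.6771 -0.1787  0.1019] bbo
[... 646 characters left out ...]
e white 13 278.0 291.0 [ 0.7215 -0.2001  0.0815] bbox mid [ 0.7214 -0.1998  0.0814]
scene white 609 13.0 373.0 [ 0.5033 -0.4592  0.0965] bbox mid [ 0.499  -0.4625  0.0965]
scene blue 50 382.0 56.0 [0.5626 1.5329 0.041 ] bbox mid [0.5537 1.5438 0.0521]
scene blue 219 358.0 80.0 [0.552  1.0302 0.0511] bbox mid [0.5511 1.0424 0.0516]
scene blue 2135 255.0 363.0 [ 0.7313 -0.2985  0.0615] bbox mid [ 0.7428 -0.3189  0.0457]
scene blue 1588 137.0 365.0 [ 0.5727 -0.3534  0.0125] bbox mid [ 0.5718 -0.3511  0.0099]
scene prop 146 285.0 179.0 [0.5958 0.1323 0.0645] bbox mid [0.5963 0.1341 0.0642]
((0.5996474623680115, -0.08652690052986145), (0.21792468428611755, 0.2980346977710724), 12.495789527893066)
```

```bash
cat > wp.py <<'E'
from h import *
A=np.array([589.,-38.]); x=np.array([.918,.396]); y=np.array([.396,-.918])
def wp(phi,r=45,gap=0):
    a=np.radians(phi);u=np.array([np.cos(a),np.sin(a)]);n=np.array([-u[1],u[0]])
    return A+r*u+(8+8*abs(n@x)+12.5*abs(n@y)+gap)*n
E
python3 - <<'E'
from wp import *
s=manip.get_state()['tcp_pos']*1000; p=wp(117.5,gap=12); print(p,p-s[:2])
for a in np.arange(117.5,-70,-7.5):
    q=wp(a); print(a,q.round(1),(q-p).round(1)); p=q
E
```

```text
[542.60010305 -11.42206989] [315.23495023 516.19449326]
117.5 [553.2  -5.9] [10.6  5.5]
110.0 [557.9  -1.4] [4.7 4.5]
102.5 [561.5   2. ] [3.6 3.4]
95.0 [565.6   5.1] [4.1 3.1]
87.5 [570.3   7.9] [4.7 2.7]
80.0 [575.6  10.1] [5.3 2.2]
72.5 [581.3  11.6] [5.7 1.5]
65.0 [587.5  12.4] [6.2 0.8]
57.5 [593.9  12.2] [ 6.4 -0.1]
50.0 [600.5  11.1] [ 6.6 -1.1]
42.5 [607.    8.9] [ 6.5 -2.2]
35.0 [613.3   5.7] [ 6.3 -3.2]
27.5 [619.2   1.4] [ 5.9 -4.3]
20.0 [624.1  -2.9] [ 4.9 -4.4]
12.5 [628.2  -7. ] [ 4.1 -4.1]
5.0 [631.9 -11.8] [ 3.7 -4.8]
-2.5 [634.9 -17.3] [ 3.1 -5.5]
-10.0 [637.3 -23.3] [ 2.3 -6.1]
-17.5 [638.7 -29.9] [ 1.5 -6.6]
-25.0 [639.2 -36.8] [ 0.5 -6.9]
-32.5 [638.6 -43.9] [-0.6 -7.1]
-40.0 [636.8 -51. ] [-1.8 -7.1]
-47.5 [633.9 -57.9] [-2.9 -6.9]
-55.0 [629.9 -64.3] [-4.  -6.4]
-62.5 [624.8 -70.1] [-5.1 -5.8]
```

```bash
python3 -m jog '[[[25,40,0],0,1],[[25,40,0],0,1],[[25,40,0],0,1],[[25,40,0],0,1],[[25,40,0],0,1],[[25,40,0],0,1],[[25,40,0],0,1],[[25,40,0],0,1],[[25,40,0],0,1],[[25,40,0],0,1],[[20,40,0],0,1],[[0,40,0],0,1]]' 10
```

```text
time: 1.1
tcp_pos: [0.4702, -0.096, 0.2052]
tcp_rot: [[0.918, 0.396, 0.003], [0.396, -0.918, -0.0], [0.002, 0.001, -1.0]]
ft_force: [-0.2, 0.1, -0.4]
finger_gap: 0.0173
finger_force: 0.0
```

```bash
python3 -m jog '[[[0,0,0],0,1],[[0,0,0],0,1],[[0,0,0],0,1],[[0,0,0],0,1]]'
```

```text
time: 1.43
tcp_pos: [0.4668, -0.0986, 0.2054]
tcp_rot: [[0.919, 0.395, -0.0], [0.395, -0.919, -0.001], [-0.0, 0.001, -1.0]]
ft_force: [-0.5, -0.6, 0.2]
finger_gap: 0.0001
finger_force: 0.0
```

Target (541,-12): shift (+74,+87), then down to z 101.

```bash
python3 -m jog '[[[24,29,0],0,1],[[24,29,0],0,1],[[26,29,0],0,1],[[0,0,0],0,1],[[0,0,-25],0,1],[[0,0,-25],0,1],[[0,0,-25],0,1],[[0,0,-15],0,1],[[0,0,-10],0,1],[[0,0,-4],0,1],[[0,0,0],0,1],[[0,0,0],0,1]]'
python3 -c "
from h import *
grab('top','t2.png'); im=cv2.imread('pics/t2.png')[110:270,200:400]; cv2.imwrite('pics/t2c.png',cv2.resize(im,None,fx=3,fy=3))"
```

```text
time: 2.43
tcp_pos: [0.5416, -0.0114, 0.1022]
tcp_rot: [[0.919, 0.395, 0.001], [0.395, -0.919, -0.0], [0.001, 0.001, -1.0]]
ft_force: [0.6, -0.2, -0.4]
finger_gap: 0.0001
finger_force: 0.0
```

View pics/t2c.png

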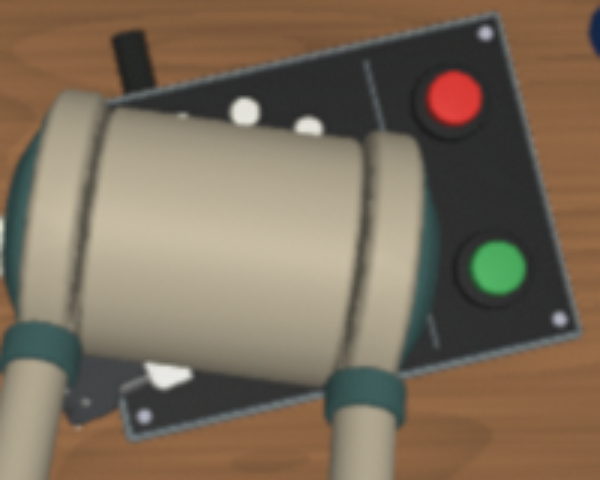

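The arm hides the lever from the top camera. The tool is where it should be, so I push the first click or two and check with the scene and wrist cameras.

```bash
python3 -m jog '[[[6,3,0],0,1],[[6,3,0],0,1],[[4.5,4.5,0],0,1],[[3.5,3.5,0],0,1],[[4,3,0],0,1],[[0,0,0],0,1],[[0,0,0],0,1]]'
python3 -c "
from h import *
a=grab('scene')[0]; b=grab('wrist')[0]
o=np.hstack([cv2.resize(a[150:310,130:330],(400,320)),cv2.resize(b,(400,300))[:300] if 0 else cv2.resize(b,(400,320))])
cv2.imwrite('pics/s3.png',o[:,:,::-1])"
```

```text
time: 3.07
tcp_pos: [0.5655, 0.0071, 0.1014]
tcp_rot: [[0.918, 0.396, 0.001], [0.396, -0.918, 0.0], [0.001, 0.0, -1.0]]
ft_force: [-0.6, -0.4, -0.2]
finger_gap: 0.0005
finger_force: 0.0
```

View pics/s3.png

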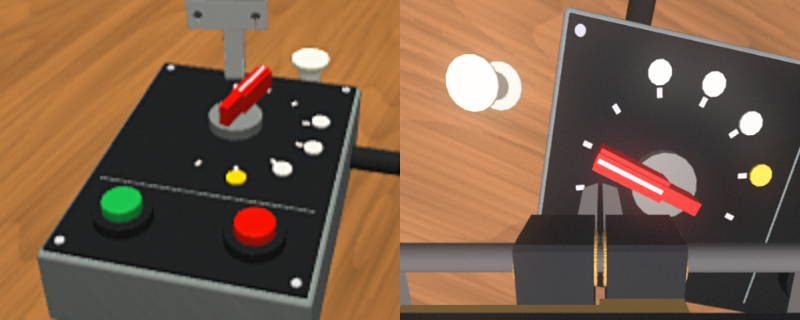

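The wrist view (right half) shows the lever snapped to tick 1, with its tip near (600,155) and the closed finger behind it. I push on through positions 2–4.

```bash
python3 -m jog '[[[5,2,0],0,1],[[5,2,0],0,1],[[6,1,0],0,1],[[6,1,0],0,1],[[6.5,0,0],0,1],[[6.5,-1,0],0,1],[[6.5,-2.5,0],0,1],[[6,-3.5,0],0,1],[[6,-4.5,0],0,1],[[5,-4.5,0],0,1],[[0,0,0],0,1],[[0,0,0],0,1]]'
cat > lev.py <<'E'
from wp import *
s=manip.get_state(); im,d,W=grab('wrist','w%d.png'%(s['time']*100))
h=cv2.cvtColor(im,cv2.COLOR_RGB2HSV); m=((h[...,0]<8)|(h[...,0]>172))&(h[...,1]>150)&(h[...,2]>90)
P=W*1000; m&=(np.hypot(P[...,0]-A[0],P[...,1]-A[1])<68)&(P[...,2]>109)&(P[...,2]<119)
q=P[m][:,:2]-A; c=q.mean(0); v=cv2.fitLine(q.astype(np.float32),cv2.DIST_L2,0,.01,.01).ravel()[:2]; v*=np.sign(v@c)
a=np.degrees(np.arctan2(v[1],v[0])); print(m.sum(),'angle',a,'pos',(117.5-a)/30,'off-axis',v[0]*c[1]-v[1]*c[0],'ends',(q@v).min(),(q@v).max(),'tcp',s['tcp_pos'])
E
python3 lev.py
```

```text
time: 4.17
tcp_pos: [0.6242, -0.0038, 0.1014]
tcp_rot: [[0.919, 0.395, 0.001], [0.395, -0.919, 0.0], [0.001, 0.0, -1.0]]
ft_force: [-0.4, 1.4, -0.4]
finger_gap: 0.0002
finger_force: 0.7
622 angle 37.83518 pos 2.6554942 off-axis -15.996221554782105 ends 32.954801513430944 58.91324888513712 tcp [ 0.62422475 -0.00376805  0.10141144]
```

```bash
ls pics
```

```text
s3.png
scene1.png
t2.png
t2c.png
top1.png
w416.png
```

View pics/w416.png

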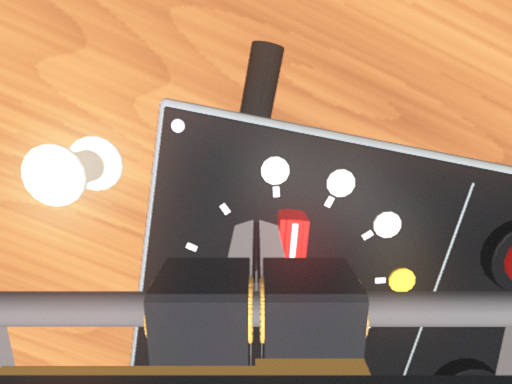

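The lever's tip is at (294,222), held by the finger between positions 3 (275,170) and 4 (340,183). The hub is hidden, so I'll take the angle from the visible patch's centroid instead of a line fit. I carry on to position 5.

```bash
python3 -m jog '[[[4,-4,0],0,1],[[4,-4.5,0],0,1],[[3,-5.5,0],0,1],[[2.5,-6,0],0,1],[[1.5,-6.5,0],0,1],[[0.5,-7,0],0,1],[[0,0,0],0,1],[[0,0,0],0,1]]'
sed -i 's/^a=.*print(/b=np.degrees(np.arctan2(c[1],c[0]))\na=np.degrees(np.arctan2(v[1],v[0])); print("centroid angle",b,"pos",(117.5-b)\/30,/' lev.py; python3 lev.py
```

```text
time: 4.88
tcp_pos: [0.6394, -0.0382, 0.1016]
tcp_rot: [[0.919, 0.395, 0.001], [0.395, -0.919, -0.001], [0.0, 0.001, -1.0]]
ft_force: [0.2, 0.2, -0.4]
finger_gap: 0.0007
finger_force: 0.0
centroid angle -24.825166687146048 pos 4.744172222904868 66 angle -29.930609 pos 4.9143534 off-axis 4.779888275997365 ends 26.34881346160022 59.94925333144254 tcp [ 0.63940648 -0.03818544  0.10162351]
```

```bash
python3 -m jog '[[[-0.8,-5.7,0],0,1],[[-1.8,-7,0],0,1],[[-3,-7,0],0,1],[[-2,-3.5,0],0,1],[[0,0,0],0,1],[[0,0,0],0,1]]'
python3 -c "
from h import *
a=grab('scene')[0]; b=grab('wrist')[0]
o=np.hstack([cv2.resize(a[150:310,130:330],(400,320)),cv2.resize(b,(400,320))])
cv2.imwrite('pics/s5.png',o[:,:,::-1])"
```

```text
time: 5.43
tcp_pos: [0.6312, -0.061, 0.1016]
tcp_rot: [[0.919, 0.395, 0.0], [0.395, -0.919, -0.001], [-0.0, 0.001, -1.0]]
ft_force: [0.0, 0.3, 0.9]
finger_gap: 0.0007
finger_force: 0.0
```

View pics/s5.png

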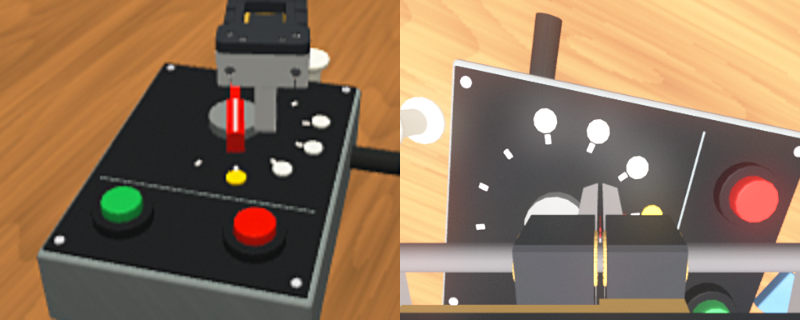

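The scene view shows the lever pointing straight at the yellow magnet, its tip at (235,148) and the magnet at (236,177), with the finger beside it. I back off, lift, and measure.

```bash
python3 -m jog '[[[6,3,0],0,1],[[7,4,0],0,1],[[0,0,0],0,1],[[0,0,25],0,1],[[0,0,30],0,1],[[0,0,30],0,1],[[-30,0,0],0,1],[[-35,0,0],0,1],[[-35,0,0],0,1],[[-35,0,0],0,1],[[0,0,0],0,1],[[0,0,0],0,1]]'; python3 lev.py
```

```text
time: 6.53
tcp_pos: [0.5082, -0.0528, 0.187]
tcp_rot: [[0.918, 0.396, 0.001], [0.396, -0.918, -0.0], [0.0, 0.0, -1.0]]
ft_force: [1.0, -0.3, 0.8]
finger_gap: 0.0003
finger_force: 0.0
centroid angle -65.70881779972494 pos 6.106960593324165 69 angle -64.578674 pos 6.069289 off-axis -0.5642583983596037 ends -12.66480386663199 59.38440164875472 tcp [ 0.50816335 -0.05281499  0.18700741]
```

The lever is at position 6, within about 2°. On to the green button at (568,-197), top at z 102.

```bash
python3 -m jog '[[[20,-36,0],0,1],[[20,-36,0],0,1],[[20,-36,0],0,1],[[0,-36,0],0,1],[[0,0,0],0,1],[[0,0,-25],0,1],[[0,0,-25],0,1],[[0,0,-20],0,1],[[0,0,0],0,1],[[0,0,0],0,1]]'
python3 -c "
from h import *
a=grab('scene')[0]; b=grab('wrist')[0]
o=np.hstack([cv2.resize(a[150:310,130:330],(400,320)),cv2.resize(b,(400,320))])
cv2.imwrite('pics/s6.png',o[:,:,::-1])"
```

```text
time: 7.42
tcp_pos: [0.5699, -0.1969, 0.1154]
tcp_rot: [[0.918, 0.396, -0.002], [0.396, -0.918, 0.001], [-0.001, -0.002, -1.0]]
ft_force: [0.4, 0.1, 0.7]
finger_gap: 0.0004
finger_force: 0.0
```

View pics/s6.png

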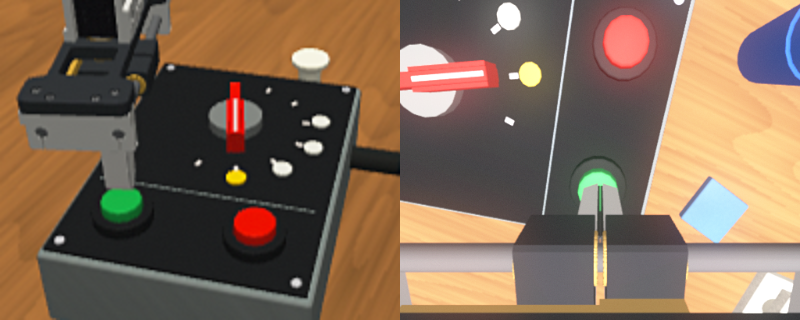

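The lever points at the yellow magnet (wrist view, tip (495,75), magnet (530,75)), and the closed fingers are centred over the green button at (600,190). I press down.

```bash
python3 -m jog '[[[0,0,-8],0,1],[[0,0,-5],0,1],[[0,0,-3],0,1],[[0,0,-2],0,1],[[0,0,-1.5],0,1],[[0,0,0],0,1],[[0,0,0],0,1],[[0,0,0],0,1]]'
```

```text
time: 8.18
tcp_pos: [0.5698, -0.1972, 0.0976]
tcp_rot: [[0.918, 0.396, 0.001], [0.396, -0.918, -0.0], [0.001, 0.001, -1.0]]
ft_force: [0.1, 1.2, 4.4]
finger_gap: 0.0007
finger_force: 2.0
```

```bash
python3 -m jog '[[[0,0,-1.5],0,1],[[0,0,-1.5],0,1],[[0,0,0],0,1],[[0,0,0],0,1],[[0,0,0],0,1]]'
```

```text
time: 8.6
tcp_pos: [0.5698, -0.1973, 0.0961]
tcp_rot: [[0.918, 0.396, 0.002], [0.396, -0.918, -0.001], [0.001, 0.001, -1.0]]
ft_force: [-2.0, 1.1, 12.9]
finger_gap: 0.0003
finger_force: 6.7
```

The force rose to 13 N at z 96, so the button is bottomed. I lift clear and check.

```bash
python3 -m jog '[[[0,0,5],0,1],[[0,0,15],0,1],[[0,0,30],0,1],[[0,0,35],0,1],[[-30,0,20],0,1],[[-35,0,0],0,1],[[-35,0,0],0,1],[[-35,0,0],0,1],[[0,0,0],0,1],[[0,0,0],0,1],[[0,0,0],0,1]]'
python3 - <<'E'
from h import *
a=grab('scene')[0]; im,d,W=grab('top')
cv2.imwrite('pics/end.png',np.hstack([cv2.resize(a,(400,300)),cv2.resize(im[90:270,170:450],(400,300))])[:,:,::-1])
h=cv2.cvtColor(im,cv2.COLOR_RGB2HSV); m=(h[...,0]>45)&(h[...,0]<85)&(h[...,1]>120)&(W[...,2]>.07)&(W[...,2]<.13)
print(np.nanmedian(W[m],0))
E
```

```text
time: 9.52
tcp_pos: [0.4349, -0.1975, 0.1989]
tcp_rot: [[0.919, 0.395, 0.001], [0.395, -0.919, -0.0], [0.001, 0.001, -1.0]]
ft_force: [1.1, 0.4, -0.1]
finger_gap: 0.0004
finger_force: 0.0
[ 0.5670713  -0.19518795  0.10141388]
```

View pics/end.png

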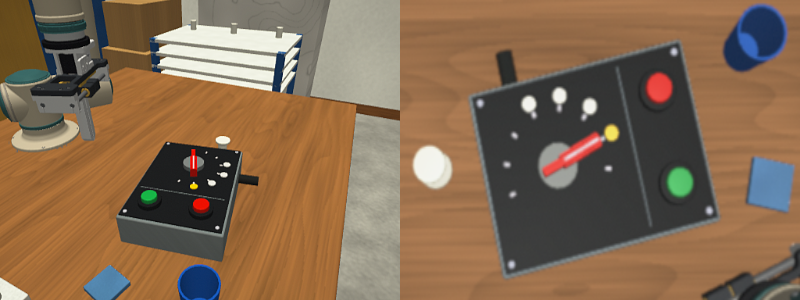

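The lever points at the yellow magnet (612,133), the green button is back up at z 101, and the prop, beaker and tile are untouched.

```bash
python3 -c "
from plant import manip
print(manip.finish_job())"
```

```text
the job is handed in; nothing more can be done
None
```

The job is handed in: the lever rests at the yellow magnet (position 6), the green button was pressed until it bottomed and is back up, and the stop button, prop, beaker and tile were not touched; the hand-in returned no verdict.

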